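# Shoot the barrel bolt of the instrument chest

### The arm

A 7-joint arm with a two-finger parallel gripper is mounted at the origin on a cart in front of the work surface, level with it; the furniture and walls round the work are solid. World frame = base frame: x ahead of the robot, y to its left, z up, the work surface at z = 0. Lengths are in m, angles in rad, forces in N, time in s.
With the tool pointing down it reaches from about 0.35 to 0.9 m from the base axis. Payload 8.1 kg.
Tool frame: the origin (TCP) lies at the very end of the fingers, on their centre line; the grasp point (between the pads) lies 19 mm behind it (arm.tcp_to_grasp is the z of the grasp point in the tool frame, in m); z points along the fingers, y is the line along which they close (so a half turn about z gives the same grasp; the last joint's range is limited). The gripper opens to 92 mm and grips with 3 to 60 N. Pads are 19 mm wide; open, the fingers measure 130 mm over their backs; the gripper's body (75 mm by 190 mm) begins 47 mm behind the grasp point.
Start: joints at [-1.354, 0.434, 0.025, 1.573, -0.012, 1.134, -0.075], TCP at [0.197, 0.593, 0.227] pointing down, gripper open.
Joint ranges: [-2.62, 2.62], [-0.44, 2.09], [-1.27, 1.32], [0.08, 2.57], [-1.32, 4.46], [0.12, 2], [-2.74, 2.74]. Speed limits (rad/s): [2.22, 2.22, 3.01, 3.01, 3.14, 3.14, 3.14].

### API

Orientations are given as a rotation vector (axis times angle).
In Python, from cell import readout, vision, sign_off, arm gives the robot as it stands. The module is installed in compiled form; this text tells all that it offers.
- The arm moves only by the shell command python3 -m creep 'ROWS' [FORCE]. ROWS is JSON, a list of rows, each a list of 5 numbers: the shift along the tool's x, y, z in units of 4 cm (1.0 is 4 cm), then the turn about the tool's z in units of 4 degrees (1.0 is 4 degrees), then the opening, from 0 (shut) to 1 (fully open). A call has 1 to 12 rows; each row shifts and turns the commanded pose from where the row before left it, along the tool's axes as they then stand; what a row does not reach is not made up. A row lasts 1/8 s, in which the tool goes at most 62.5 mm and 10.7 degrees, less where a joint would pass 70% of its speed; a pose out of reach is approached as far as the arm can. A call with a number of a shift or a turn outside -1 to 1 is refused whole. A call with a gripper value outside its range is refused whole. The fingers move at their own pace and stop on an object; FORCE is the grip in N (left out, the last holds). Time passes only in rows, so rows that do not move let the fingers close. It gives the time, the measured TCP pose, the force, the opening and the grip force at its end, in the units of the state.
- readout.observe(): the state, without advancing time (a new reading comes with each control period).
- vision.get_image(name): name is "side" or "top" or "wrist"; returns a dict with "pixels" (480x640x3 uint8, blue, green, red), "z_map" (480x640 float32, m along the optical axis (not along the pixel's ray), 0 where there is no reading), "camera_matrix" (3x3 intrinsics, pixels), "k1" (the pictures are not rectified: a ray, as slopes to the right and down, at radius r is drawn at 1 + k1 r^2 times it, then the intrinsics apply), "position" and "rotation" of the camera in the world. Camera axes: x right, y up, looking along -z (the intrinsics and any distortion apply to the point x, -y, -z); pixel columns grow to the right and rows downward; lengths in m; the calibration is good to about 2 mm. A picture is of the moment at which its call begins.
- sign_off(): hands the job in; it is judged then, once.
The state is a dict: "clock": time; "joints": joint angles; "dq": joint speeds; "joint_efforts": joint torques, N m; "position": TCP position; "ee_rot": TCP orientation; "force": force on the tool from outside, world axes, zero at the start; "ft_torque": the same for the moment, N m; "width": opening from 0.0 (shut) to 1.0 (fully open); "gripper_force": force on a finger pad.
Only numpy, scipy, OpenCV 4.12 (cv2) and the standard library are available. Lean on these libraries where they do the work, as an engineer would, in place of code of your own. Each camera call takes 0.05 s, during which the arm holds its last target. There are 200 camera calls.

### The job

Lock the instrument chest: by its red knob, lift the bolt's handle up out of the notch it lies in, slide the bolt across towards the lid until it meets its brass stop, then lay the handle fully down into the other notch and let go. Do it gently, feeling for the stop instead of ramming or forcing the bolt, and leave the jar and the reel that stand on the chest where they are.

Things in the scene. Friction and masses are not known exactly. Their poses are not given: they have to be found in the camera images.
- chest: Flat blue steel chest fixed to the desk, 200 (x) x 370 (y) x 45 mm high, grey deck at right, blue lid at left (local +y). Origin: centre of underside; x away from the robot at yaw 0, y along the bolt towards the lid. The bolt's axis runs along y at local x -10 mm, z 77 mm (32 mm over the deck). The mechanism stays below local z 90 mm, but for the lifted handle.
- first_notch (a point): Middle of the notch that the handle lies in at the start, at the height of the bolt's axis, 23 mm in front of it, at chest y -85 mm. The notch is 12 mm wide, for the 8 mm stem. The cheeks beside it stand 18 to 28 mm in front of the bolt's axis and rise 10 mm above its height; between the two notches they form a rail that keeps the handle from going down.
- rail (a point): A point on top of the cheeks, 47 mm from the first notch towards the lid. The second notch, 12 mm wide, is in the brass stop, which is clamped up to 11 mm to either side of this point, differently each time; where is not reported. When the dark collar of the sliding bolt meets the brass strap of the stop, the stem stands over the second notch, 0.5 mm past its middle.
- bolt: Sliding steel rod, 13 mm thick, with a dark collar 22 mm across from which the handle's stem sticks out; origin on the bolt's axis at the stem, axes those of the chest. It does not turn; the handle turns about it.
- knob (a point): Centre of the red ball knob, 20 mm in diameter, at the end of the handle's 8 mm steel stem, 56 mm from the bolt's axis. With the handle down it lies 56 mm in front of the axis (local -x), level with it, 32 mm above the deck, with over 25 mm of free room left and right of it: pinch it along the bolt's direction.
- bolt_slide (a joint): How far the bolt has been slid towards the lid, m: 0 drawn back (open), 0.036 to 0.058 at its stop, which varies. It slides with about 3 N of friction and stays where it is left.
- handle (a joint): Angle of the handle about the bolt's axis, rad: 0 lying level towards the robot, fully down in a notch (0 to 0.05 at the start); grows as it is lifted up and back, at most 1.45. The stem clears the cheeks above about 0.75. It is stiff (about 1.5 N at the knob) and stays where it is left.
- flux_jar: Small jar with a black lid, 45 mm across, 42 mm high, standing loose on the chest's lid behind the bolt; origin at the centre of its underside.
- solder_reel: Small reel of solder wire, 52 mm across, 28 mm high, lying loose on the chest's deck behind the bolt; origin at the centre of its underside.

How it is judged:
By the outcome, as a careful person would: the job done as asked, in the order asked, and still so for the second after the job is handed in, with the robot touching nothing.
It also fails if it takes over 51 s, if anything falls off the work surface, if the arm or the gripper's body presses on something with over 40 N, if the wrist force passes 120 N, or if a joint passes its speed limit or range.

## Working session

There is one attempt and no reset: what is moved stays moved. The work goes in short steps, Python scripts to look and compute and a shell command to move; the robot and the scene stay as the last step left them, time stands still between calls to the robot, and variables do not carry over. Pictures are saved under pics/ and viewed, at most 10 in all, crops included, and the job is handed in when it is done.

```bash
mkdir -p pics
cat > h.py <<'E'
import numpy as np, cv2
from scipy.spatial.transform import Rotation as R
from cell import readout, vision, arm
def grab(n,f):
    d=vision.get_image(n); cv2.imwrite(f'pics/{f}.png',d['pixels']); np.save(f'pics/{f}.npy',d,allow_pickle=True); return d
def load(f): return np.load(f'pics/{f}.npy',allow_pickle=True).item()
def rot(d):
    r=np.array(d['rotation']); return r if r.shape==(3,3) else R.from_rotvec(r).as_matrix() if r.size==3 else R.from_quat(r).as_matrix()
def p3(d,u,v,z=None):
    K=np.array(d['camera_matrix']); k=d['k1']
    a=np.array([(u-K[0,2])/K[0,0],(v-K[1,2])/K[1,1]]); s=a.copy()
    for _ in range(20): s=a/(1+k*(s@s))
    if z is None: z=float(np.median(d['z_map'][int(v)-1:int(v)+2,int(u)-1:int(u)+2]))
    return np.array(d['position'])+rot(d)@np.array([s[0]*z,-s[1]*z,-z])
def red(d):
    h=cv2.cvtColor(d['pixels'],cv2.COLOR_BGR2HSV); m=(((h[...,0]<8)|(h[...,0]>172))&(h[...,1]>150)&(h[...,2]>60)).astype(np.uint8)
    n,l,s,c=cv2.connectedComponentsWithStats(m); return [(c[i].round(1).tolist(),int(s[i,4])) for i in range(1,n) if s[i,4]>15],l
def st():
    o=readout.observe(); Rm=R.from_rotvec(o['ee_rot']).as_matrix()
    print('t',o['clock'],'p',np.round(o['position'],4),'F',np.round(o['force'],1),'w',round(o['width'],3),'g',o['gripper_force']); print('tool axes (cols)',Rm.round(3).tolist()); return o,Rm
E
python3 - <<'E'
from h import *
st()
for n in ('top','side'):
    d=grab(n,n+'0'); print(n,d['position'],np.shape(d['rotation']),d['k1'])
    for (c,a) in red(d)[0]: print(c,a,p3(d,*c).round(4))
E
```

```text
t 0.0 p [0.1964 0.5928 0.2259] F [-0.   0.5  0.9] w 0.999 g 0.0
tool axes (cols) [[-0.949, 0.314, -0.0], [0.314, 0.949, -0.002], [-0.0, -0.002, -1.0]]
top [0.49878701 0.0214455  0.90676725] (3,) 0.0033177100173337353
[221.2, 102.1] 720 [0.8651 0.1987 0.0509]
[87.9, 317.5] 436 [ 0.5049  0.4417 -0.0017]
[251.6, 444.6] 289 [0.2936 0.1558 0.0124]
side [ 0.5818131  -0.68675498  0.52499794] (3,) -0.013539202177575161
[246.2, 91.2] 28 [0.4304 1.3728 0.0127]
[255.4, 180.2] 98 [0.5046 0.4481 0.0026]
[411.2, 204.7] 193 [0.8671 0.1906 0.0491]
[152.3, 237.5] 81 [0.2952 0.1512 0.0124]
[274.1, 263.0] 72 [ 0.5605 -0.0673  0.0866]
```

View pics/top0.png

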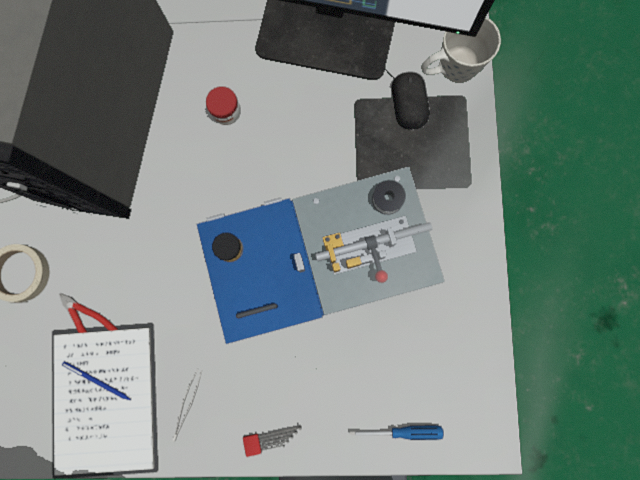

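View pics/side0.png

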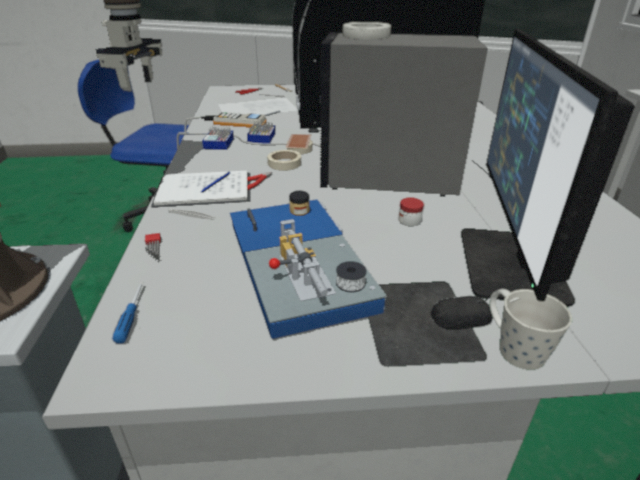

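The top view shows the knob at about (381,276), the collar at (371,242), the brass stop at (333,250), the jar at (227,246) and the reel at (387,196). The chest corners are (197,223), (410,168), (443,282) and (227,342), so it is yawed about +14°.

Run:
```python
from h import *
d=load('top0')
C=[p3(d,u,v,0.9068-0.045) for u,v in [(197,223),(410,168),(443,282),(227,342)]]
print(np.round(C,4)); c=np.mean(C,0); e=C[0]-C[1]+C[3]-C[2]; yaw=np.arctan2(-e[0],e[1]); print('c',c,'yaw',np.degrees(yaw),[np.linalg.norm(C[i]-C[i-1]) for i in range(4)])
Rm=R.from_euler('z',yaw).as_matrix(); c[2]=0
kn=c+Rm@[-.066,-.085,.077]; print('knob expected',kn)
h=cv2.cvtColor(d['pixels'],cv2.COLOR_BGR2HSV)[260:295,365:400]; m=((h[...,0]<10)|(h[...,0]>168))&(h[...,1]>110)
v,u=np.nonzero(m); print(len(u),u.mean()+365,v.mean()+260,p3(d,u.mean()+365,v.mean()+260), p3(d,u.mean()+365,v.mean()+260,.9068-.08))
s=load('side0'); v,u=np.nonzero(red(s)[1][255:272,265:283]); p=p3(s,u.mean()+265,v.mean()+255); q=p-s['position']; print('side knob',p+q/np.linalg.norm(q)*.009)
cv2.imwrite('pics/crop1.png',cv2.resize(d['pixels'][170:300,290:450],None,fx=5,fy=4.5,interpolation=cv2.INTER_CUBIC)[:600,:800])
```

```text
[[ 0.6533  0.2351  0.0659]
 [ 0.7346 -0.1144  0.0638]
 [ 0.5494 -0.1632  0.0358]
 [ 0.46    0.1915  0.037 ]]
c [0.59933317 0.03723982 0.05059143] yaw 13.625816958242439 [np.float64(0.20021021725790705), np.float64(0.35888831928793696), np.float64(0.19360719439014132), np.float64(0.36571035547753894)]
knob expected [ 0.55521505 -0.06091614  0.077     ]
55 381.4 276.07272727272726 [ 0.55770075 -0.05846661  0.08842615] [ 0.55856274 -0.05963583  0.07645268]
side knob [ 0.56026308 -0.0599001   0.08141935]
```

View pics/crop1.png

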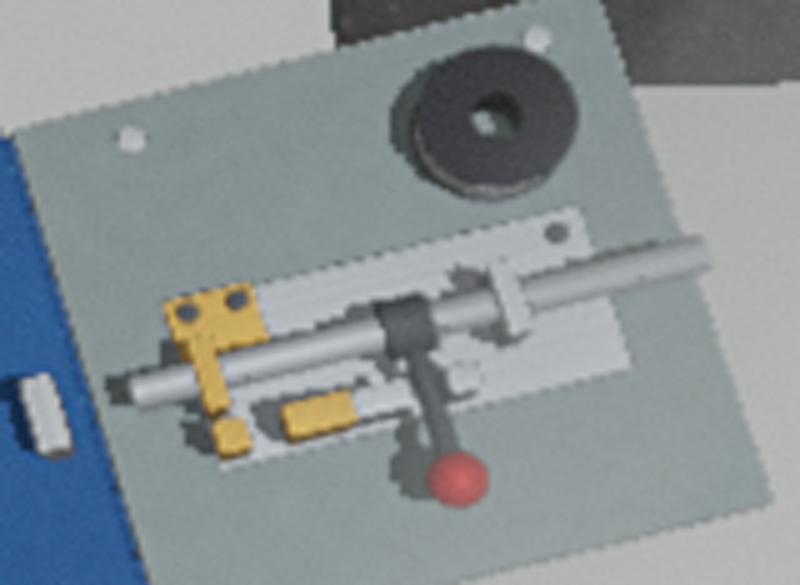

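```bash
python3 - <<'E'
from h import *
d=load('top0')
def P(a,b,z):
    u,v=290+a/5,170+b/4.5
    o=np.array(d['position']); r=p3(d,u,v,1.)-o; return o+r*(z-o[2])/r[2]
a,b=P(130,390,.077),P(705,252,.077); e=a-b; print('bolt',a,b,np.linalg.norm(e),'yaw',np.degrees(np.arctan2(-e[0],e[1])))
e/=np.linalg.norm(e); n1=P(430,388,.085); n2=P(267,425,.087); print('notch dist',(n2-n1)@e, 'collar-strap', (P(222,380,.085)-P(378,325,.085))@e)
print('knob',P(458,478,.078))
C=[P((u-290)*5,(v-170)*4.5,.045) for u,v in [(197,223),(410,168),(443,282),(227,342)]]
e=C[0]-C[1]+C[3]-C[2]; print(np.mean(C,0),np.degrees(np.arctan2(-e[0],e[1])),[np.linalg.norm(C[i]-C[i-1]) for i in range(4)])
E
python3 -m creep '[[0,0,0,-1,0.4],[0,0,0,-1,0.4],[0,0,0,-1,0.4],[0,0,0,-1,0.4],[0,0,0,-1,0.4],[0,0,0,-1,0.4],[0,0,0,-1,0.4],[0,0,0,-1,0.4]]' 10
```

```text
bolt [0.59172364 0.041994   0.077     ] [ 0.63565033 -0.14067053  0.077     ] 0.1878719940990019 yaw 13.521594784726007
notch dist 0.05245255820115251 collar-strap 0.052130338426999975
knob [ 0.55821017 -0.05978603  0.078     ]
[0.6015596  0.03790769 0.045     ] 13.57630953084755 [np.float64(0.20310605169782986), np.float64(0.36731473753104954), np.float64(0.19599998606651858), np.float64(0.3620678969613579)]
clock: 1.1
position: [0.1965, 0.593, 0.2262]
ee_rot: [0.377, -3.119, 0.001]
force: [0.5, -0.8, 0.1]
width: 0.398
gripper_force: 0.0
```

```bash
python3 -m creep '[[-0.27,-1,0,0,0.4],[-0.27,-1,0,0,0.4],[-0.27,-1,0,0,0.4],[-0.27,-1,0,0,0.4],[-0.27,-1,0,0,0.4],[-0.27,-1,0,0,0.4],[-0.27,-1,0,0,0.4],[-0.27,-1,0,0,0.4],[-0.27,-1,0,0,0.4]]'
python3 -m creep '[[-0.27,-1,0,0,0.4],[-0.27,-1,0,0,0.4],[-0.27,-1,0,0,0.4],[-0.27,-1,0,0,0.4],[-0.27,-1,0.2,0,0.4],[-0.27,-1,0.2,0,0.4],[-0.27,-1,0.3,0,0.4],[-0.27,-1,0.3,0,0.4],[-0.3,-1,0.3,0,0.4],[0,0,0.2,0,0.4],[0,0,0,0,0.4]]'
python3 - <<'E'
from h import *
st(); d=grab('wrist','w1'); print(d['position'])
for (c,a) in red(d)[0]: print(c,a,p3(d,*c).round(4))
E
```

```text
clock: 2.22
position: [0.3764, 0.2651, 0.2266]
ee_rot: [0.374, -3.119, 0.0]
force: [-0.5, 0.6, 0.0]
width: 0.403
gripper_force: 0.0
clock: 3.6
position: [0.5558, -0.0594, 0.1658]
ee_rot: [0.374, -3.117, -0.001]
force: [-0.4, -0.4, 0.4]
width: 0.403
gripper_force: 0.0
t 3.6 p [ 0.5558 -0.0594  0.1658] F [-0.4 -0.4  0.4] w 0.403 g 0.0
tool axes (cols) [[-0.972, -0.236, -0.002], [-0.236, 0.972, 0.001], [0.002, 0.001, -1.0]]
[ 0.47722107 -0.07886217  0.32428754]
[319.9, 250.2] 489 [ 0.5548 -0.061   0.0894]
[543.1, 361.0] 27 [0.6171 0.1615 0.0665]
```

View pics/w1.png

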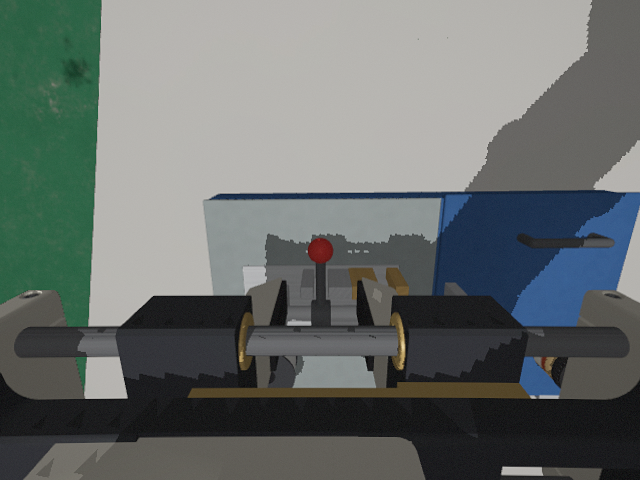

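The wrist picture shows the knob at (320,250), centred between the fingers (about 270 and 385), with the chest square to the tool. It sits at (0.558,-0.060,0.080), which agrees with the top view, so I'll descend.

```bash
python3 -m creep '[[-0.05,-0.02,0.4,0,0.4],[0,0,0.5,0,0.4],[0,0,0.5,0,0.4],[0,0,0.4,0,0.4],[0,0,0.4,0,0.4],[0,0,0.25,0,0.4],[0,0,0.15,0,0.4],[0,0,0,0,0.4]]' 10
python3 -m creep '[[0,0,0,0,0.15],[0,0,0,0,0.15],[0,0,0,0,0.1],[0,0,0,0,0.1]]' 10
python3 - <<'E'
from h import *
st()
E
```

```text
clock: 4.65
position: [0.5588, -0.0604, 0.0625]
ee_rot: [0.374, -3.119, -0.0]
force: [-0.3, 0.1, 1.0]
width: 0.398
gripper_force: 0.0
clock: 5.15
position: [0.559, -0.0599, 0.0629]
ee_rot: [-0.375, 3.119, 0.001]
force: [-0.2, 2.2, 0.3]
width: 0.207
gripper_force: 10.0
t 5.15 p [ 0.559  -0.0599  0.0629] F [-0.2  2.2  0.3] w 0.207 g 10.000134408473969
tool axes (cols) [[-0.972, -0.237, 0.0], [-0.237, 0.972, 0.001], [-0.0, 0.0, -1.0]]
```

```bash
python3 -m creep '[[-0.007,0,-0.14,0,0.1],[-0.021,0,-0.138,0,0.1],[-0.035,0,-0.135,0,0.1],[-0.048,0,-0.13,0,0.1],[-0.06,0,-0.126,0,0.1],[0,0,0,0,0.1]]' 15
python3 -m creep '[[-0.073,0,-0.12,0,0.1],[-0.085,0,-0.11,0,0.1],[-0.096,0,-0.10,0,0.1],[-0.105,0,-0.093,0,0.1],[-0.114,0,-0.08,0,0.1],[-0.12,0,-0.07,0,0.1],[0,0,0,0,0.1]]'
python3 - <<'E'
from h import *
st(); d=grab('side','s2'); cv2.imwrite('pics/s2c.png',cv2.resize(d['pixels'][140:330,200:440],None,fx=3.2,fy=3.1,interpolation=cv2.INTER_CUBIC))
E
```

```text
clock: 5.9
position: [0.5655, -0.0584, 0.09]
ee_rot: [0.374, -3.119, -0.001]
force: [-0.9, 5.1, -0.2]
width: 0.203
gripper_force: 15.0
clock: 6.78
position: [0.588, -0.0528, 0.1128]
ee_rot: [0.374, -3.118, -0.001]
force: [-3.4, 4.4, 2.9]
width: 0.201
gripper_force: 15.0
t 6.775 p [ 0.588  -0.0528  0.1128] F [-3.4  4.4  2.9] w 0.201 g 15.000244081020355
tool axes (cols) [[-0.972, -0.236, -0.001], [-0.236, 0.972, 0.001], [0.001, 0.001, -1.0]]
```

View pics/s2c.png

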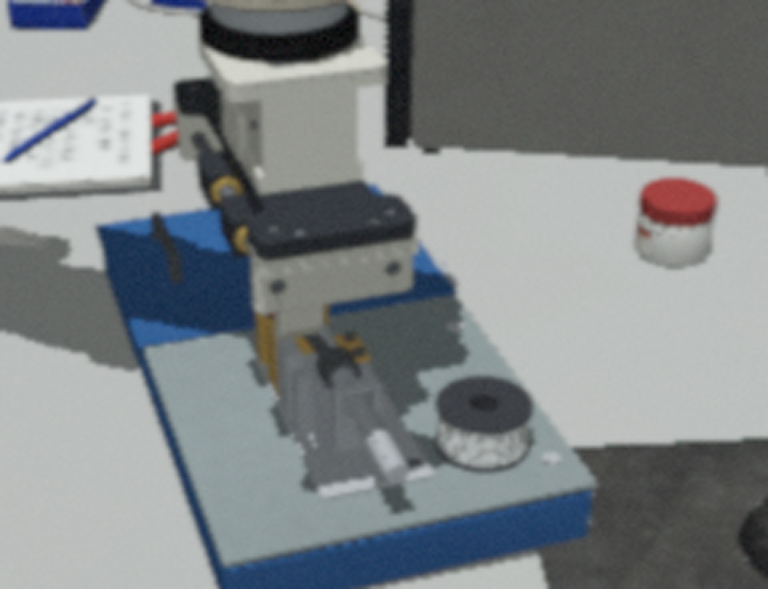

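The side view shows the handle lifted, with the knob in the fingers and the reel untouched. The lift is about 1.1 rad. Next I'll slide towards the lid.

```bash
cat >> h.py <<'E'
def s():
    o=readout.observe(); y=np.array([-.236,.972,0]); p=np.array(o['position']); print('s mm',round((p@y+.1901)*1000,2),'Fy',round(np.array(o['force'])@y,2),'F',np.round(o['force'],1),'t',o['clock'])
E
python3 -m creep '[[0,0.05,0,0,0.1],[0,0.1,0,0,0.1],[0,0.1,0,0,0.1],[0,0.1,0,0,0.1],[0,0.1,0,0,0.1],[0,0.1,0,0,0.1],[0,0.1,0,0,0.1],[0,0.1,0,0,0.1],[0,0.05,0,0,0.1],[0,0,0,0,0.1]]' >/dev/null; python3 -c 'from h import *;s()'
python3 -m creep '[[0,0.05,0,0,0.1],[0,0.05,0,0,0.1],[0,0,0,0,0.1]]'  >/dev/null; python3 -c 'from h import *;s()'
```

```text
s mm 31.5 Fy -2.47 F [-4.4 -3.6  6. ] t 8.075
s mm 35.38 Fy -2.13 F [-4.7 -3.3  6.3] t 8.45
```

```bash
python3 -m creep '[[0,0.05,0,0,0.1],[0,0.05,0,0,0.1],[0,0,0,0,0.1]]'  >/dev/null; python3 -c 'from h import *;s()'
python3 -m creep '[[0,0.05,0,0,0.1],[0,0.05,0,0,0.1],[0,0,0,0,0.1]]'  >/dev/null; python3 -c 'from h import *;s()'
```

```text
s mm 39.4 Fy -2.85 F [-4.8 -4.1  6.3] t 8.825
s mm 43.4 Fy -1.78 F [-5.5 -3.2  6.2] t 9.2
```

```bash
python3 -m creep '[[0,0.05,0,0,0.1],[0,0,0,0,0.1]]'  >/dev/null; python3 -c 'from h import *;s()'
python3 -m creep '[[0,0.04,0,0,0.1],[0,0,0,0,0.1]]'  >/dev/null; python3 -c 'from h import *;s()'
python3 -m creep '[[0,0.03,0,0,0.1],[0,0,0,0,0.1]]'  >/dev/null; python3 -c 'from h import *;s()'
```

```text
s mm 45.36 Fy -1.75 F [-4.3 -2.8  5.6] t 9.45
s mm 46.94 Fy -3.32 F [-4.2 -4.4  6.5] t 9.7
s mm 48.07 Fy -2.2 F [-4.8 -3.4  6.1] t 9.95
```

```bash
python3 -m creep '[[0,0.03,0,0,0.1],[0,0,0,0,0.1]]'  >/dev/null; python3 -c 'from h import *;s()'
python3 -m creep '[[0,0.03,0,0,0.1],[0,0,0,0,0.1]]'  >/dev/null; python3 -c 'from h import *;s()'
```

```text
s mm 49.26 Fy -2.8 F [-4.3 -3.9  6.1] t 10.2
s mm 50.46 Fy -2.25 F [-4.4 -3.4  5.5] t 10.45
```

```bash
python3 -m creep '[[0,0.025,0,0,0.1],[0,0,0,0,0.1]]'  >/dev/null; python3 -c 'from h import *;s()'
```

```text
s mm 51.42 Fy -2.44 F [-4.6 -3.6  5.4] t 10.7
```

```bash
python3 -m creep '[[0,0.025,0,0,0.1],[0,0,0,0,0.1]]'  >/dev/null; python3 -c 'from h import *;s()'
```

```text
s mm 52.43 Fy -3.55 F [-3.6 -4.5  6.5] t 10.95
```

```bash
python3 -m creep '[[0,0.025,0,0,0.1],[0,0,0,0,0.1]]'  >/dev/null; python3 -c 'from h import *;s()'
```

```text
s mm 53.45 Fy -2.43 F [-5.  -3.7  6.5] t 11.2
```

```bash
python3 -m creep '[[0,0.025,0,0,0.1],[0,0,0,0,0.1]]'  >/dev/null; python3 -c 'from h import *;s()'
```

```text
s mm 53.6 Fy -4.36 F [-3.7 -5.4  4.9] t 11.45
```

```bash
python3 -m creep '[[0,0.025,0,0,0.1],[0,0,0,0,0.1]]'  >/dev/null; python3 -c 'from h import *;s()'
```

```text
s mm 53.72 Fy -7.16 F [-2.7 -8.   5.5] t 11.7
```

The stop is felt: s stays at 53.6 mm while the force rises to 7 N, and the image estimate was about 52 mm. I'll ease off and lay the handle down.

```bash
python3 -m creep '[[0,-0.04,0,0,0.1],[0.12,0,0.07,0,0.1],[0.114,0,0.08,0,0.1],[0.105,0,0.093,0,0.1],[0.096,0,0.10,0,0.1],[0,0,0,0,0.1]]'  >/dev/null; python3 -c 'from h import *;s();st()'
python3 -m creep '[[0.085,0,0.11,0,0.1],[0.073,0,0.12,0,0.1],[0,0,0,0,0.1]]'  >/dev/null; python3 -c 'from h import *;s();st()'
```

```text
s mm 53.53 Fy -6.13 F [ 1.6 -5.9 -1.7] t 12.45
t 12.45 p [ 0.5591 -0.0048  0.0984] F [ 1.6 -5.9 -1.7] w 0.202 g 14.999926686286926
tool axes (cols) [[-0.972, -0.236, 0.001], [-0.236, 0.972, -0.001], [-0.001, -0.001, -1.0]]
s mm 53.5 Fy -6.03 F [ 2.8 -5.5 -1.4] t 12.825
t 12.825 p [ 0.5531 -0.0062  0.0891] F [ 2.8 -5.5 -1.4] w 0.203 g 14.999839514493942
tool axes (cols) [[-0.972, -0.236, 0.001], [-0.236, 0.972, -0.001], [-0.001, -0.001, -1.0]]
```

```bash
python3 -m creep '[[0,-0.03,0,0,0.1],[0.06,0,0.126,0,0.1],[0,0,0,0,0.1]]'  >/dev/null; python3 -c 'from h import *;s();st()'
python3 -m creep '[[0.048,0,0.065,0,0.1],[0,0,0.065,0,0.1],[0,0,0,0,0.1]]'  >/dev/null; python3 -c 'from h import *;s();st()'
```

```text
s mm 53.33 Fy -1.92 F [ 3.6 -1.1 -1.9] t 13.2
t 13.2 p [ 0.5507 -0.007   0.084 ] F [ 3.6 -1.1 -1.9] w 0.205 g 14.999816715717316
tool axes (cols) [[-0.972, -0.237, 0.0], [-0.237, 0.972, 0.0], [-0.0, 0.0, -1.0]]
s mm 53.22 Fy -1.15 F [ 3.4 -0.4 -2.8] t 13.575
t 13.575 p [ 0.5486 -0.0076  0.079 ] F [ 3.4 -0.4 -2.8] w 0.207 g 14.999831914901733
tool axes (cols) [[-0.972, -0.237, -0.0], [-0.237, 0.972, 0.0], [0.0, 0.0, -1.0]]
```

```bash
python3 -m creep '[[0.02,0,0.1,0,0.1],[0.01,0,0.1,0,0.1],[0,0,0,0,0.1]]'  >/dev/null; python3 -c 'from h import *;s();st()'
python3 -m creep '[[0,0,0.1,0,0.1],[0,0,0.05,0,0.1],[0,0,0,0,0.1]]'  >/dev/null; python3 -c 'from h import *;s();st()'
```

```text
s mm 53.12 Fy -0.47 F [ 1.1 -0.2 -0.6] t 13.95
t 13.95 p [ 0.5467 -0.0082  0.0706] F [ 1.1 -0.2 -0.6] w 0.2 g 14.999988377094269
tool axes (cols) [[-0.972, -0.236, -0.002], [-0.236, 0.972, -0.0], [0.002, 0.0, -1.0]]
s mm 53.13 Fy 0.6 F [-4.5 -0.5 -0.4] t 14.325
t 14.325 p [ 0.5465 -0.0082  0.0647] F [-4.5 -0.5 -0.4] w 0.204 g 14.999902099370956
tool axes (cols) [[-0.972, -0.236, -0.002], [-0.236, 0.972, -0.0], [0.002, 0.0, -1.0]]
```

```bash
python3 -m creep '[[0.03,0,0.05,0,0.1],[0,0,0,0,0.1]]'  >/dev/null; python3 -c 'from h import *;s();st()'
python3 -m creep '[[0,0,0.03,0,0.1],[0,0,0,0,0.1]]'  >/dev/null; python3 -c 'from h import *;s();st()'
```

```text
s mm 53.07 Fy 1.18 F [-1.8  0.8 -1.5] t 14.575
t 14.575 p [ 0.5465 -0.0083  0.0632] F [-1.8  0.8 -1.5] w 0.201 g 14.99990165233612
tool axes (cols) [[-0.972, -0.236, 0.0], [-0.236, 0.972, 0.0], [-0.0, 0.0, -1.0]]
s mm 53.05 Fy 0.77 F [-2.6  0.2 -0. ] t 14.825
t 14.825 p [ 0.5465 -0.0083  0.062 ] F [-2.6  0.2 -0. ] w 0.205 g 15.000026822090149
tool axes (cols) [[-0.972, -0.236, 0.0], [-0.236, 0.972, 0.0], [-0.0, 0.0, -1.0]]
```

```bash
python3 -m creep '[[0.01,0,0.03,0,0.1],[0,0,0,0,0.1]]'  >/dev/null; python3 -c 'from h import *;s();st()' | grep -v axes
python3 -m creep '[[0,0,0.03,0,0.1],[0,0,0,0,0.1]]'  >/dev/null; python3 -c 'from h import *;s();st()'| grep -v axes
```

```text
s mm 53.02 Fy 0.41 F [0.5 0.5 2.6] t 15.075
t 15.075 p [ 0.5465 -0.0083  0.0611] F [0.5 0.5 2.6] w 0.202 g 15.000373274087906
s mm 53.01 Fy 1.33 F [-2.2  0.8  7.7] t 15.325
t 15.325 p [ 0.5466 -0.0083  0.0602] F [-2.2  0.8  7.7] w 0.199 g 15.000573992729187
```

```bash
python3 -m creep '[[0,0,0.03,0,0.1],[0,0,0,0,0.1]]'  >/dev/null; python3 -c 'from h import *;s();st()' | grep -v axes
```

```text
s mm 52.99 Fy 2.37 F [-2.6  1.8 11.7] t 15.575
t 15.575 p [ 0.5467 -0.0083  0.0593] F [-2.6  1.8 11.7] w 0.202 g 15.000827014446259
```

The downward force is now rising, so the handle is bottomed. I'll reseat lightly against the stop, relax, open and look.

```bash
python3 -m creep '[[0,0.04,0,0,0.1],[0,0.03,0,0,0.1],[0,0,0,0,0.1]]'  >/dev/null; python3 -c 'from h import *;s();st()' | grep -v axes
python3 -m creep '[[0,-0.02,0,0,0.1],[0,0,0,0,0.1]]'  >/dev/null; python3 -c 'from h import *;s();st()' | grep -v axes
```

```text
s mm 53.37 Fy -4.66 F [-1.2 -5.1 10.2] t 15.95
t 15.95 p [ 0.5466 -0.0079  0.0594] F [-1.2 -5.1 10.2] w 0.204 g 15.000623166561127
s mm 53.3 Fy -2.69 F [-1.8 -3.2  9.9] t 16.2
t 16.2 p [ 0.5467 -0.008   0.0594] F [-1.8 -3.2  9.9] w 0.203 g 15.000742077827454
```

```bash
python3 -m creep '[[0,0,0,0,0.25],[0,0,0,0,0.4],[0,0,0,0,0.4],[0,0,0,0,0.4]]'  >/dev/null; python3 -c 'from h import *;s();st()' | grep -v axes
python3 -m creep '[[0,0,-0.2,0,0.4],[0,0,-0.4,0,0.4],[0,0,-0.6,0,0.4],[0,0,-0.8,0,0.4],[0,0,-0.8,0,0.4],[0.8,0,-0.4,0,0.4],[1,0,-0.2,0,0.4],[1,0,0,0,0.4],[1,0,0,0,0.4],[0.7,0,0,0,0.4],[0,0,0,0,0.4]]'
python3 - <<'E'
from h import *
d=grab('side','s3'); a=cv2.resize(d['pixels'][190:330,220:390],None,fx=4.2,fy=4.2,interpolation=cv2.INTER_CUBIC); cv2.imwrite('pics/s3c.png',a)
q=p3
for n in ('side','top'):
    d=grab(n,n+'9')
    for (c,a) in red(d)[0]: print(n,c,a,p3(d,*c).round(4))
cv2.imwrite('pics/t9c.png',cv2.resize(d['pixels'][170:300,290:450],None,fx=5,fy=4.5,interpolation=cv2.INTER_CUBIC))
E
```

```text
s mm 55.09 Fy 0.27 F [ 0.1  0.3 -0.6] t 16.7
t 16.7 p [ 0.5455 -0.0065  0.0583] F [ 0.1  0.3 -0.6] w 0.398 g 0.0
clock: 18.08
position: [0.3691, -0.0496, 0.1954]
ee_rot: [-0.372, 3.118, 0.001]
force: [1.1, -0.6, 0.2]
width: 0.401
gripper_force: 0.0
side [246.2, 91.2] 28 [0.43   1.3784 0.0113]
side [255.6, 180.3] 96 [0.505  0.4506 0.0011]
side [411.5, 204.7] 196 [0.8671 0.1884 0.0502]
side [152.0, 237.8] 84 [0.2949 0.1499 0.0124]
side [266.9, 248.0] 69 [ 0.5475 -0.0162  0.0838]
top [221.1, 102.1] 711 [0.8654 0.199  0.0502]
top [348.0, 285.3] 94 [ 0.5449 -0.0067  0.0857]
top [88.0, 317.5] 437 [ 0.5049  0.4412 -0.0008]
top [251.5, 444.8] 293 [0.2933 0.156  0.0122]
```

View pics/s3c.png

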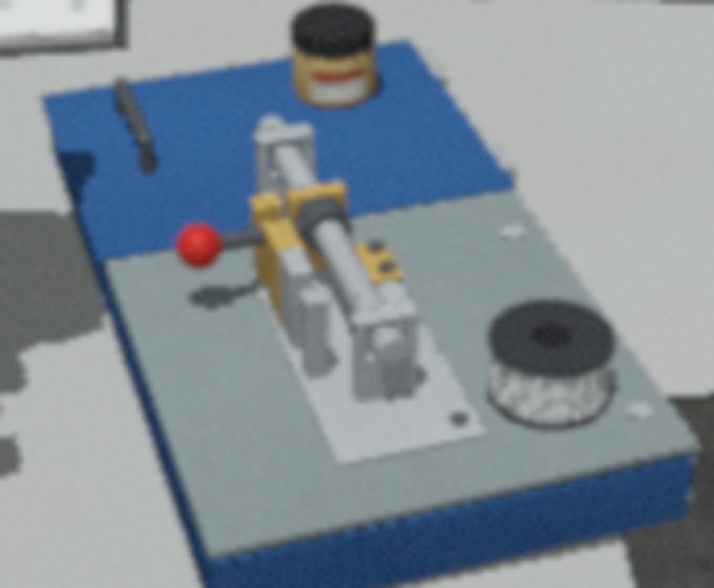

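View pics/t9c.png

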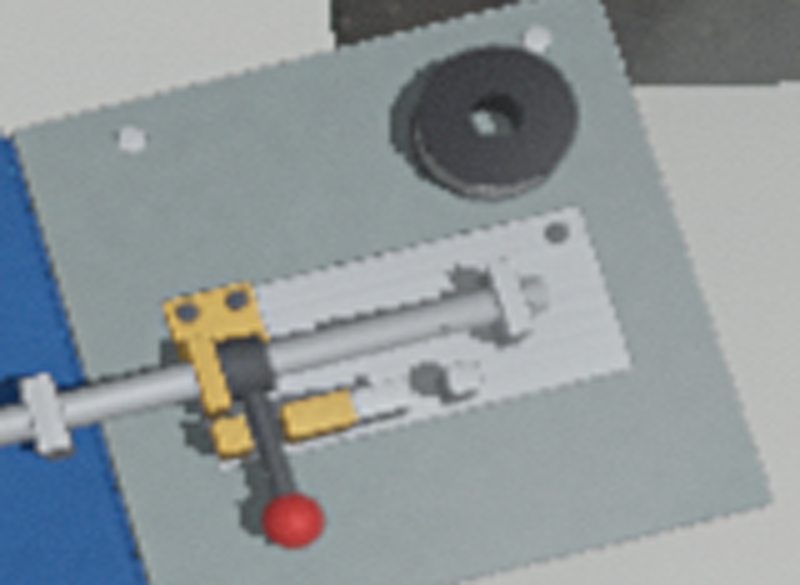

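Both views show the collar against the brass strap and the stem down in the second notch (top-view crop: knob at (293,520), stem at (265,435)). The knob's height reads 3 mm lower than at the start, and the reel and jar have not moved.

```bash
python3 -c 'from cell import sign_off; print(sign_off())'
```

```text
the job is handed in; nothing more can be done
None
```

The chest is locked and the job is handed in: the bolt is against its brass stop, the handle is fully down in the second notch and released, and the jar and reel are where they were. It took about 18 s of the 51 s allowed, and the stop was met with about 7 N.

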